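Fit the T-handle and slide the pot along the hotplate to its stop

ROBOT

A 6-joint arm with a two-finger parallel gripper is mounted at the origin on a cart in front of the work surface, level with it; the furniture and walls round the work are solid. World frame = base frame: x ahead of the robot, y to its left, z up, the work surface at z = 0. Lengths are in mm, angles in rad, forces in N, time in s.
With the tool pointing down it reaches from about 300 to 775 mm from the base axis. Payload 14.6 kg.
Tool frame: the origin (TCP) lies on the centre line of the jaws, within the pads' length; the fingertips stand 8 mm ahead of it and the grasp point (between the pads) lies 11 mm behind it; z points along the fingers, y is the line along which they close (so a half turn about z gives the same grasp; the last joint's range is limited). The gripper opens to 94 mm and grips with 3 to 60 N. Pads are 16 mm wide; open, the fingers measure 119 mm over their backs; the gripper's body (75 mm by 177 mm) begins 78 mm behind the grasp point.
Start: joints at [1.087, 0.3, 1.521, -0, 1.321, -0.067], TCP at [222.656, 502.905, 213.446] pointing down, gripper open.
Joint ranges: [-3.03, 3.03], [-0.79, 2.21], [0.23, 2.52], [-1.04, 4.18], [0, 3.07], [-2.55, 2.55]. Speed limits (rad/s): [2.22, 2.22, 2.57, 3.14, 3.14, 3.14].

INTERFACE

Orientations are given as [roll, pitch, yaw] about the fixed x, y, z axes, in that order (R = Rz(yaw) Ry(pitch) Rx(roll)).
In Python, from cell import manip gives the robot as it stands.
- The arm moves only by the tool jog_arm, never from a script. Its argument "rows" is one flat list of numbers, 7 for each row, row after row: the shift along the world's x, y, z in cm, then the turn, a rotation vector about the world's x, y, z in rad, then the closure, from 0 (fully open) to 1 (shut). In form: [dx, dy, dz, rx, ry, rz, fingers, dx, dy, dz, rx, ry, rz, fingers, ...]. A call has 1 to 20 rows; each row shifts and turns the commanded pose from where the row before left it; what a row does not reach is not made up. A row lasts 1/12 s, in which the tool goes at most 41.7 mm and 7.16 degrees, less where a joint would pass 70% of its speed; a pose out of reach is approached as far as the arm can. A call with a gripper value outside its range is refused whole. The fingers move at their own pace and stop on an object; "newtons" is the grip in N (left out, the last holds). Time passes only in rows, so rows that do not move let the fingers close. It gives the time, the measured TCP pose, the force, the opening and the grip force at its end, in the units of the state.
- manip.read_state(): the state, without advancing time (a new reading comes with each control period).
- manip.camera(name): name is "scene" or "side" or "wrist"; returns (picture, depth): 420x560x3 uint8, blue, green, red; 420x560 float32, mm along the optical axis (not along the pixel's ray), 0 where there is no reading.
- manip.camera_model(name): a dict with "K" (3x3 intrinsics, pixels), "k1" (the pictures are not rectified: a ray, as slopes to the right and down, at radius r is drawn at 1 + k1 r^2 times it, then the intrinsics apply), "R" (3x3) and "t" (3): a world point X has camera coordinates R X + t. Camera axes: x right, y down, z forward; pixel columns grow to the right and rows downward; lengths in mm; the calibration is good to about 2 mm. A picture is of the moment at which its call begins: read the wrist's pose just before it. camera_model takes no time and is no camera call; for the wrist camera it gives the pose at the moment of the call.
- manip.sign_off(): hands the job in; it is judged then, once.
The state is a dict: "clock": time; "joints": joint angles; "qd": joint speeds; "effort": joint torques, N m; "eef_pos": TCP position; "eef_rot": TCP orientation; "wrist_force": force on the tool from outside, world axes, zero at the start; "moment": the same for the moment, N m; "finger_gap": finger opening in mm; "finger_force": force on a finger pad.
Only numpy, scipy, OpenCV 4.12 (cv2) and the standard library are available. Lean on these libraries where they do the work, as an engineer would, in place of code of your own. Each camera call takes 0.05 s, during which the arm holds its last target. There are 200 camera calls.

TASK

Push the loose red T-handle down onto the square drive on the pot's lid until it is fully home and its spring ball has clicked. Then, holding only the handle, slide the pot along the hotplate, never lifting or tipping it, from the white ring to the place between the yellow lines, and on gently against the sprung orange pad of the blue stop until the pad is pushed fully in. Let go and leave the handle on the pot; the stop may be set anywhere along its rail, so feel for it, and do not knock the mug or the hard disk about.

Things in the scene. Friction and masses are not known exactly. Their poses are not given: they have to be found in the camera images.
- hotplate: dark steel hotplate, 160 x 340 mm, fixed; origin under its centre, flat top 22 mm above the origin. Its y axis runs along its length: white ring (pot's start) centred at y = +90 mm; yellow lines (inner edges at x = -71 and +71 mm) along y from -10 to -160 mm. The pot slides towards -y along the middle, x = 0.
- stop_rail: aluminium rail fixed at the hotplate's +x side, same origin and axes. A blue stop arm (50 mm high, clamp knob 68 mm) on it reaches across the lane; it is clamped where it was left, which is not reported. Its pad's +y face, when out, lies somewhere in y = -130 to -90 mm, so the pot's centre ends somewhere in y = -76 to -36 mm. Never push the stop with more than 25 N.
- stop_pad (a joint): travel of the orange pad (44 mm wide, centred on x = 0, 27 to 47 mm above the bench) into the blue stop: 0 = out, 0.006 m = fully in. Its spring is soft (0.6 N at the start, 1.8 N fully in, less than the pot's friction on the plate); then it meets the rigid stop arm.
- pot: squat round aluminium pot, closed lid, 120 mm across, 0.55 to 0.85 kg, loose on the hotplate; origin at the centre of its underside. The lid's flat top, 46 mm up, carries in its middle an upright square drive: 16 mm square (sides along the pot's x and y), 26 mm tall, the top 5 mm tapered to 9 mm. 3 to 7 N sideways slide it.
- drive_base (a point): middle of the foot of the square drive, on the lid's top (46 mm above the pot's underside); axes as the pot's
- drive_ball (a joint): spring ball in the drive's +x face, 15 mm above the lid: 0 = fully out (3 mm proud), grows to 0.003 m as it is pressed in. It springs out again when the groove in the handle's socket reaches it. Pushing the handle past it takes about 4 to 10 N; fully home it stops hard on the lid.
- t_handle: T-handle, 64 mm tall, 0.16 kg, standing on the bench; origin at the centre of its underside, z up. Black foot 36 x 36 x 34 mm with an 18 mm square socket, 28 mm deep, open below, grooved all round for the ball (any quarter turn fits). Red cross bar with black ends: 110 mm along its y, 18 mm wide along x, 34 to 64 mm up. Grip across the 18 mm, fingertips above the foot.
- socket_mouth (a point): centre of the socket's mouth in the underside of the handle (the handle's origin)
- mug: white mug with a faint pattern, 82 x 114 x 91 mm, bystander; origin under its middle
- hdd: hard disk, 150 x 102 x 26 mm, lying flat, bystander; origin under its middle
There are look-alikes about, which are no part of the job. Leave any grey look-alike of the t_handle alone.

How it is judged (in metres and radians):
On the way:
1. the handle is fully home on the pot's drive and the ball has clicked out, with the pot still short of the stop (z of socket_mouth in the frame of drive_base below 0.0025 m and horizontal distance between socket_mouth and drive_base below 0.004 m and value of joint drive_ball below 0.0009 m and value of joint stop_pad below 0.002 m), for 0.2 s.
At the end, for the whole second after the job is handed in: The pot stands flat and still on the hotplate against the stop, its pad pushed in by at least 4.5 of its 6 mm, the pot between the yellow lines (centre within 11 mm of the lane's middle); the handle is left on it, within 2.5 mm of fully home, its ball clicked out (less than 0.9 mm pressed in) (z of socket_mouth in the frame of drive_base below 0.0025 m and horizontal distance between socket_mouth and drive_base below 0.004 m and value of joint drive_ball below 0.0009 m and value of joint stop_pad above 0.0045 m and x of pot in the frame of hotplate between -0.011 and 0.011 m and y of pot in the frame of hotplate below -0.02 m and z of pot in the frame of hotplate below 0.024 m and angle between pot's own z axis and vertical below 0.03 rad and linear speed of each of pot, t_handle below 0.01 m/s); the robot touches nothing.
It fails at once if the pot lifted more than 6 mm off the hotplate (z of pot in the frame of hotplate above 0.028 m).
It fails at once if the pot tipped by more than 0.12 rad (angle between pot's own z axis and vertical above 0.12 rad).
It fails at once if the pot pushed against the stop with more than 25 N (contact force between pot and stop_rail above 25 N).
It fails at once if the pot itself pushed or held with the fingers (more than 3 N) instead of by the handle (contact force between the fingers and pot above 3 N).
It fails at once if the mug or the hard disk knocked more than 30 mm from its place (distance of any of mug, hdd from where it was at the start of the episode above 0.03 m).
It also fails if it takes over 48 s, if anything falls off the work surface, if the arm or the gripper's body presses on something with over 40 N, if the wrist force passes 120 N, or if a joint passes its speed limit or range.

## Working session

There is one attempt and no reset: what is moved stays moved. The work goes in short steps, Python scripts to look and compute and a tool call to move; the robot and the scene stay as the last step left them, time stands still between calls to the robot, and variables do not carry over. Pictures are saved under pics/ and viewed, at most 10 in all, crops included, and the job is handed in when it is done.

Besides the shell and the picture viewer there is one more tool, called as name(argument=value, ...) on one line, values as JSON. jog_arm: Moves the arm, as the interface text tells. Its arguments: {"type":"object","properties":{"rows":{"type":"array"},"newtons":{"type":"number"}},"required":["rows"]}

```bash
ls; mkdir -p pics; python3 - <<'E'
from cell import manip
import cv2,numpy as np
s=manip.read_state();print(s)
for n in("scene","side"):
    p,d=manip.camera(n);cv2.imwrite(f"pics/{n}0.png",p);np.save(f"pics/{n}0.npy",d);m=manip.camera_model(n);print(n,m)
E
```

```text
pics
{'clock': 0.0, 'joints': array([ 1.08743334e+00,  3.00467070e-01,  1.52158786e+00, -2.10571016e-05,
        1.32064976e+00, -6.66192651e-02]), 'qd': array([-1.13210469e-03,  8.49860968e-04, -4.78130905e-05, -5.88547945e-04,
        6.33087201e-04, -3.62976522e-04]), 'effort': array([ 6.63431565e-04, -5.31815815e+01, -3.52724719e+01,  7.09097763e-02,
        2.45465885e-02, -1.37201005e-04]), 'eef_pos': array([222.53545279, 502.70246896, 212.88565447]), 'eef_rot': array([-3.14048172e+00, -5.36777436e-05,  2.72485412e+00]), 'wrist_force': array([0.54171863, 0.82891386, 0.20243822]), 'moment': array([-0.04373782, -0.01634537, -0.00413778]), 'finger_force': 0.0, 'finger_gap': 93.9093389956722}
scene {'K': array([[390.85449126,   0.        , 274.9132186 ],
       [  0.        , 390.85449126, 208.70564984],
       [  0.        ,   0.        ,   1.        ]]), 'k1': -0.06368336531603715, 'R': array([[ 0.74948175, -0.66177693, -0.01812195],
       [-0.4715446 , -0.51442445, -0.71624938],
       [ 0.46467494,  0.54536115, -0.69760907]]), 't': array([-259.38001158,  449.88330815,  717.41715827])}
side {'K': array([[543.76025569,   0.        , 274.28633282],
       [  0.        , 543.76025569, 210.43293226],
       [  0.        ,   0.        ,   1.        ]]), 'k1': -0.20076138346851258, 'R': array([[-0.90922681, -0.4159919 ,  0.01604224],
       [-0.26463807,  0.54780921, -0.7936446 ],
       [ 0.32136164, -0.72584834, -0.60817011]]), 't': array([ 599.07353264,   83.61882032, 1243.30664672])}
```

View pics/scene0.png

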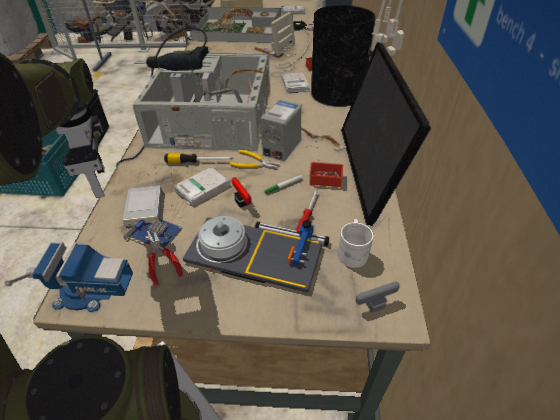

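View pics/side0.png

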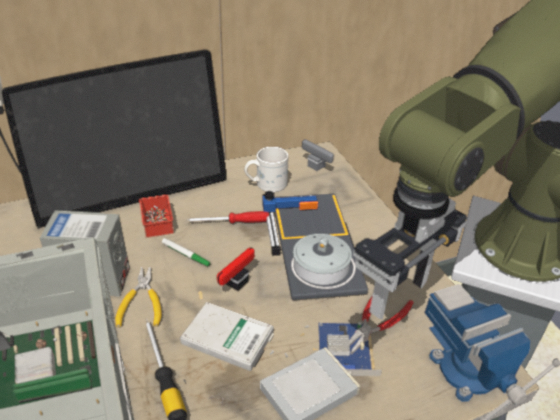

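Scene view: the red T-handle is at scene (242,193) / side (237,267). It could be confused with the grey T (scene 378,295 / side 317,154), the red screwdriver (scene 310,210), the red pliers (scene 165,265) and the red box (scene 326,175). I choose the one with the red bar, black ends and black foot. The pot on its ring is at scene (222,238) / side (323,258), and the blue stop with its orange pad is at side (310,205).

```bash
cat > h.py <<'E'
import cv2,numpy as np
from cell import manip
def cloud(d,m):
    h,w=d.shape;u,v=np.meshgrid(np.arange(w),np.arange(h))
    K,k=m["K"],m["k1"]
    n=cv2.undistortPoints(np.stack([u,v],-1).reshape(-1,1,2).astype(float),K,np.array([k,0,0,0.]),).reshape(h,w,2)
    c=np.dstack([n*d[...,None],d])
    return (c-m["t"])@m["R"]
def proj(X,m):
    r,_=cv2.Rodrigues(m["R"]);p,_=cv2.projectPoints(np.asarray(X,float).reshape(-1,1,3),r,m["t"],m["K"],np.array([m["k1"],0,0,0.]));return p.reshape(-1,2)
E
python3 - <<'E'
from h import *
C={}
for n in("scene","side"):
    p=cv2.imread(f"pics/{n}0.png");d=np.load(f"pics/{n}0.npy");m=manip.camera_model(n);W=cloud(d,m)
    hsv=cv2.cvtColor(p,cv2.COLOR_BGR2HSV);ok=d>0
    u0,v0,u1,v1={"scene":(228,172,260,214),"side":(212,244,262,292)}[n]
    box=np.zeros(d.shape,bool);box[v0:v1,u0:u1]=1
    H,S,V=hsv[...,0],hsv[...,1],hsv[...,2]
    red=box&ok&((H<8)|(H>172))&(S>150)&(V>80)
    P=W[red];print(n,"red n",len(P),"z pct",np.percentile(P[:,2],[2,50,90,98]))
    hi=box&ok&(W[...,2]>30)&(W[...,2]<75)
    T=W[hi];top=T[T[:,2]>np.percentile(T[:,2],95)-4]
    r=cv2.minAreaRect(top[:,:2].astype(np.float32));print(" bar top rect",r,len(top),"z",np.median(top[:,2]))
    # yellow
    u0,v0,u1,v1={"scene":(180,210,335,295),"side":(268,185,372,300)}[n]
    box[:]=0;box[v0:v1,u0:u1]=1
    ye=box&ok&(H>20)&(H<32)&(S>150)&(V>120)
    Y=W[ye];print(" yellow",len(Y),"z",np.percentile(Y[:,2],[5,50,95]),cv2.minAreaRect(Y[:,:2].astype(np.float32)))
    og=box&ok&(H>5)&(H<18)&(S>170)&(V>150);print(" orange",og.sum(),W[og].mean(0),W[og].min(0),W[og].max(0))
    bl=box&ok&(H>100)&(H<125)&(S>150);print(" blue",bl.sum(),W[bl].mean(0),W[bl].min(0),W[bl].max(0))
    lid=box&ok&(abs(W[...,2]-68)<4)&(S<60);L=W[lid];print(" lid",len(L),np.median(L[:,2]),cv2.minEnclosingCircle(L[:,:2].astype(np.float32)),cv2.minAreaRect(L[:,:2].astype(np.float32)))
    dr=box&ok&(W[...,2]>82)&(W[...,2]<100)&(S<90);D=W[dr];print(" drive",len(D),D.mean(0) if len(D) else 0,D.min(0) if len(D) else 0,D.max(0) if len(D) else 0)
    hp=box&ok&(abs(W[...,2]-22)<5);print(" plate z",np.median(W[hp][:,2]),cv2.minAreaRect(W[hp][:,:2].astype(np.float32)))
a=cv2.imread("pics/side0.png")
c=[cv2.resize(a[235:300,205:270],(400,400),interpolation=cv2.INTER_CUBIC),cv2.resize(a[185:305,265:385],(400,400),interpolation=cv2.INTER_CUBIC)]
cv2.imwrite("pics/crop1.png",np.hstack(c))
E
```

```text
scene red n 199 z pct [38.64306322 62.18239621 65.19154698 66.33152087]
 bar top rect ((561.7113647460938, 397.16668701171875), (104.17808532714844, 15.795586585998535), 77.70579528808594) 110 z 63.788288427029826
 yellow 286 z [20.12171978 22.56513918 24.8646556 ] ((500.09979248046875, 145.09707641601562), (155.16529846191406, 155.58612060546875), 31.154951095581055)
 orange 28 [511.46315109 125.5224347   46.68352835] [493.84916184 114.69597286  40.33692918] [529.72575997 136.37196684  50.04910613]
 blue 298 [556.05101891 130.41492914  45.99729485] [499.19585727  94.36314878  26.54312132] [614.08849612 169.711507    63.03068963]
 lid 797 66.61751786950553 ((491.3658752441406, 238.96563720703125), 144.12847900390625) ((475.1706237792969, 224.78985595703125), (108.2302017211914, 284.4703063964844), 42.804203033447266)
 drive 41 [413.72582536 288.94610957  90.38001352] [406.48769504 283.22504591  82.23431529] [422.65618016 299.99515183  97.79691628]
 plate z 22.15423313910683 ((505.05841064453125, 234.75375366210938), (271.4141845703125, 351.7343444824219), 31.648054122924805)
side red
[... 373 characters left out ...]
1 127.48344811  37.9637527 ] [495.75641594 114.66033251  25.10348811] [529.81281359 138.78497286  48.44780168]
 blue 318 [562.77045542 144.28151211  42.33469981] [503.29323866 102.38134561  26.41828379] [599.4032163  178.99550972  52.60658876]
 lid 862 65.81937787275152 ((491.72174072265625, 241.31517028808594), 143.7105712890625) ((475.5559387207031, 227.07110595703125), (102.83627319335938, 284.53509521484375), 42.41118240356445)
 drive 59 [414.69760439 293.85247312  89.80893472] [407.42008195 284.11677326  82.32058801] [424.0124516  300.62038284  96.09526821]
 plate z 21.160790891976255 ((480.99371337890625, 198.19432067871094), (182.22923278808594, 395.34429931640625), 31.21799087524414)
```

View pics/crop1.png

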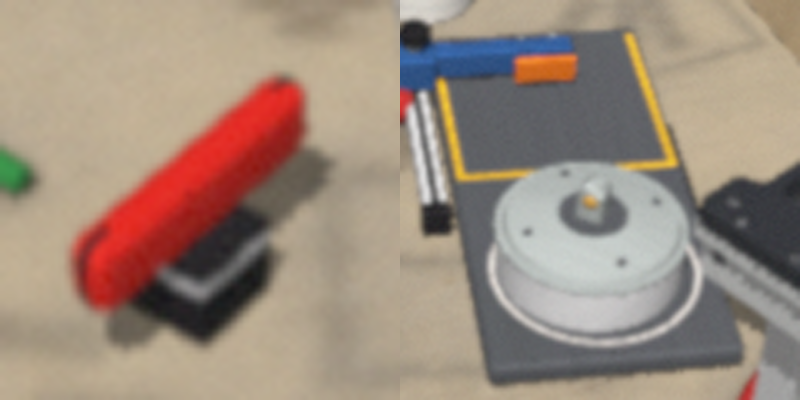

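The crop confirms the choice: a red bar on a black foot, the real T-handle. On the pot the drive's orange ball is visible at crop (590,200). Next I work out where the wrist camera looks and the handle's direction.

```bash
python3 - <<'E'
from h import *
from scipy.spatial.transform import Rotation as Ro
m=manip.camera_model("wrist");s=manip.read_state()
T=Ro.from_euler('xyz',s["eef_rot"]).as_matrix()
c=-m["R"].T@m["t"];print("cam pos in tool",T.T@(c-s["eef_pos"]),"axes in tool (cols cam xyz)\n",T.T@m["R"].T,m["K"],m["k1"])
print("tool y in world",T[:,1])
for n in("scene","side"):
    p=cv2.imread(f"pics/{n}0.png");d=np.load(f"pics/{n}0.npy");W=cloud(d,manip.camera_model(n))
    u0,v0,u1,v1={"scene":(228,172,260,214),"side":(212,244,262,292)}[n]
    b=W[v0:v1,u0:u1].reshape(-1,3);t=b[(b[:,2]>56)&(b[:,2]<75)];q=t[:,:2]-t[:,:2].mean(0)
    v=np.linalg.svd(q,full_matrices=0)[2][0];print(n,t.mean(0),np.degrees(np.arctan2(v[1],v[0]))%180)
E
```

```text
cam pos in tool [  74.32925958   -0.25262826 -171.55857515] axes in tool (cols cam xyz)
 [[ 1.46410882e-05 -9.66812876e-01 -2.55485544e-01]
 [ 9.99999975e-01 -4.26079698e-05  2.18544740e-04]
 [-2.22177588e-04 -2.55485541e-01  9.66812851e-01]] [[365.4406295    0.         274.32283983]
 [  0.         365.4406295  210.18770826]
 [  0.           0.           1.        ]] -0.002414133473682282
tool y in world [ 0.40485691  0.91437947 -0.00102734]
scene [559.29159917 392.85547408  62.57053284] 78.34778277351981
side [562.62799522 401.73983992  61.30771926] 77.42693134395302
```

jog_arm(rows=[1.6, -1.76, 0, 0, 0, -0.114, 0, 1.6, -1.76, 0, 0, 0, -0.114, 0, 1.6, -1.76, 0, 0, 0, -0.114, 0, 1.6, -1.76, 0, 0, 0, -0.114, 0, 1.6, -1.76, 0, 0, 0, -0.114, 0, 1.6, -1.76, 0, 0, 0, -0.114, 0, 1.6, -1.76, 0, 0, 0, -0.114, 0, 1.6, -1.76, 0, 0, 0, -0.114, 0, 1.6, -1.76, 0, 0, 0, -0.114, 0, 1.6, -1.76, 0, 0, 0, -0.114, 0, 1.6, -1.76, 0, 0, 0, -0.114, 0, 1.6, -1.76, 0, 0, 0, -0.114, 0, 0, 0, 0, 0, 0, 0, 0, 0, 0, 0, 0, 0, 0, 0])

```text
clock: 1.27
eef_pos: [415.0, 291.1, 213.1]
eef_rot: [-3.141, 0.0, 1.356]
wrist_force: [-0.3, -0.3, -0.1]
finger_gap: 94.1
finger_force: 0.0
```

```bash
python3 - <<'E'
from h import *
s=manip.read_state();print(s["clock"],s["eef_pos"],s["eef_rot"])
p,d=manip.camera("wrist");m=manip.camera_model("wrist")
cv2.imwrite("pics/w1.png",p);np.savez("pics/w1.npz",d=d,**m)
W=cloud(d,m);print(proj([[414,291,94]],m))
ok=d>0
t=ok&(abs(W[...,2]-94)<4)&(np.hypot(W[...,0]-414,W[...,1]-291)<25)
print("top",t.sum(),W[t].mean(0),cv2.minAreaRect(W[t][:,:2].astype(np.float32)))
l=ok&(abs(W[...,2]-68)<4)
L=W[l];print("lid",l.sum(),np.median(L[:,2]),cv2.minEnclosingCircle(L[:,:2].astype(np.float32)))
x=int(proj([[414,291,94]],m)[0,0]);y=int(proj([[414,291,94]],m)[0,1])
c=p[max(0,y-50):y+50,max(0,x-50):x+50];c=cv2.resize(c,(500,500),interpolation=cv2.INTER_CUBIC)
cv2.imwrite("pics/w1c.png",c)
E
```

```text
1.2667 [414.95667845 291.10500496 213.14431476] [-3.14107435e+00  4.02151864e-04  1.35616576e+00]
[[274.30345017 207.70091845]]
top 320 [416.03062441 291.8792763   92.96396509] ((415.8942565917969, 291.5320129394531), (15.670421600341797, 15.517428398132324), 88.53852081298828)
lid 10441 66.32948020326612 ((396.595458984375, 259.59283447265625), 239.125244140625)
```

View pics/w1.png

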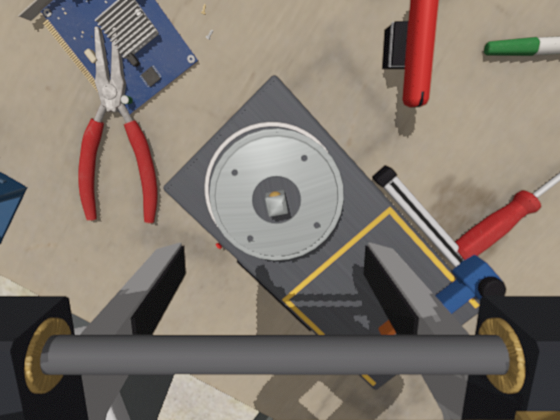

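View pics/w1c.png

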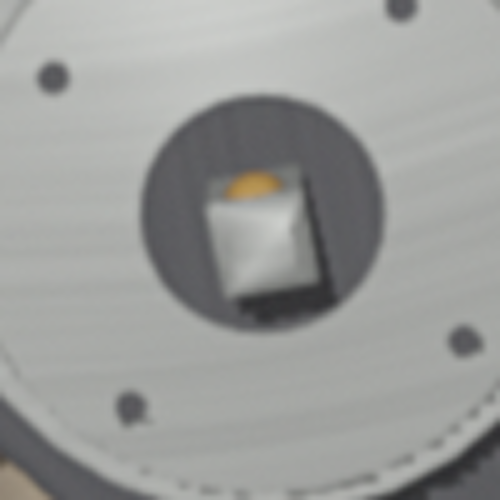

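Wrist view: the drive's top is at (274,204), with its ball face towards image-up and leaning about 11.5° left. That makes the pot's square sides about 89° (mod 90) in world. The bar lies upper right at (420,50). Next I look from above the handle.

jog_arm(rows=[2.94, 2.14, -0.8, 0, 0, 0, 0, 2.94, 2.14, -0.8, 0, 0, 0, 0, 2.94, 2.14, -0.8, 0, 0, 0, 0, 2.94, 2.14, -0.8, 0, 0, 0, 0, 2.94, 2.14, -0.8, 0, 0, 0, 0, 0, 0, 0, 0, 0, 0, 0, 0, 0, 0, 0, 0, 0, 0])

```text
clock: 1.9
eef_pos: [561.0, 400.0, 170.3]
eef_rot: [-3.139, 0.003, 1.36]
wrist_force: [-1.1, -0.4, -1.1]
finger_gap: 93.8
finger_force: 0.0
```

```bash
python3 - <<'E'
from h import *
from scipy.optimize import least_squares
s=manip.read_state();print(s["clock"],s["eef_pos"],s["eef_rot"],s["joints"])
p,d=manip.camera("wrist");m=manip.camera_model("wrist")
cv2.imwrite("pics/w2.png",p);np.savez("pics/w2.npz",d=d,**m)
W=cloud(d,m);t=(d>0)&(abs(W[...,2]-62)<5)&(np.hypot(W[...,0]-562,W[...,1]-398)<70)
T=W[t][:,:2].astype(np.float32);print("bar",t.sum(),np.median(W[t][:,2]),cv2.minAreaRect(T))
v=np.linalg.svd(T-T.mean(0),full_matrices=0)[2][0];print(T.mean(0),np.degrees(np.arctan2(v[1],v[0]))%180)
# hotplate fit from yellow
P=[]
z=np.load("pics/w1.npz")
for n,im,dd,mm in(("w",cv2.imread("pics/w1.png"),z["d"],z),("scene",cv2.imread("pics/scene0.png"),np.load("pics/scene0.npy"),manip.camera_model("scene")),("side",cv2.imread("pics/side0.png"),np.load("pics/side0.npy"),manip.camera_model("side"))):
    h=cv2.cvtColor(im,cv2.COLOR_BGR2HSV);w=cloud(dd,mm)
    y=(dd>0)&(h[...,0]>20)&(h[...,0]<32)&(h[...,1]>140)&(h[...,2]>110)&(abs(w[...,2]-22)<5)&(np.hypot(w[...,0]-500,w[...,1]-145)<125)
    P.append(w[y][:,:2]);print(n,y.sum(),np.median(w[y][:,2]))
def res(q,X):
    c,s_=np.cos(q[2]),np.sin(q[2]);e=X-q[:2];x=e[:,0]*c+e[:,1]*s_;yy=-e[:,0]*s_+e[:,1]*c
    return np.minimum(abs(abs(x)-73.5),abs(yy+12.5))
for X in P+[np.vstack(P)]:
    r=least_squares(res,[456,218,np.radians(31)],args=(X,),loss="soft_l1",x_scale=[1,1,.01]);print(r.x[:2],np.degrees(r.x[2]),abs(r.fun).mean())
q=r.x
def loc(X):
    c,s_=np.cos(q[2]),np.sin(q[2]);e=np.asarray(X)-q[:2];return e@np.array([[c,-s_],[s_,c]])
print("pot in plate",loc([415.9,291.6]),"pad",loc([512,126.5]))
# lid circle in w1
w=cloud(z["d"],z);L=(abs(w[...,2]-67)<3)&(np.hypot(w[...,0]-416,w[...,1]-291)<75);print("lid centre",cv2.minEnclosingCircle(w[L][:,:2].astype(np.float32)))
E
```

```text
1.9 [560.9727782  399.95564713 170.3158581 ] [-3.13854453e+00  2.88859669e-03  1.35983415e+00] [5.66197371e-01 6.52443962e-01 1.10984312e+00 7.96139384e-05
 1.38350425e+00 7.77148963e-01]
bar 2759 65.05015718744134 ((564.3651733398438, 396.6531677246094), (108.25367736816406, 17.821857452392578), 77.65167999267578)
[564.65497 399.4234 ] 77.85987
w 1286 22.700879934762554
scene 291 22.55793484916842
side 213 21.506606975247283
[455.55612942 218.4961372 ] 31.581279736206326 1.1590152435300367
[455.24132601 218.76829965] 31.490076900853783 1.5454140718327096
[456.50586869 217.20257402] 31.75866838646526 1.544664743795066
[455.60752982 218.50823526] 31.550987316748515 1.280744511843978
pot in plate [ 4.40802771 83.06421184] pad [-8.77189093e-02 -1.07914866e+02]
lid centre ((415.9365234375, 291.6521911621094), 55.083099365234375)
```

View pics/w2.png

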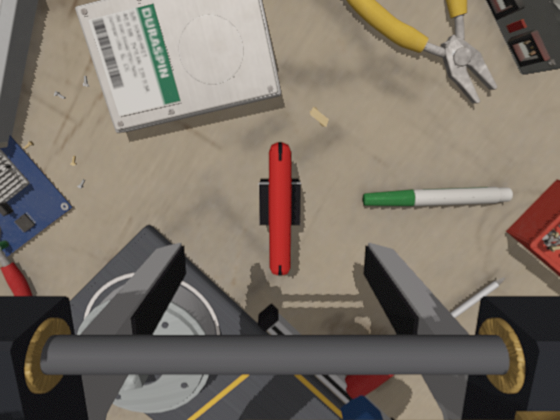

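The red T is confirmed at (280,208) with its black foot. Bar centre is (564.4, 396.7), top at 65 mm, direction 77.7°, and it measures 108 × 18 mm, matching the given sizes. Descending in two steps.

jog_arm(rows=[0.17, -0.16, -2, 0, 0, 0, 0, 0.17, -0.16, -2, 0, 0, 0, 0, 0, 0, -2, 0, 0, 0, 0, 0, 0, -2, 0, 0, 0, 0, 0, 0, 0, 0, 0, 0, 0, 0, 0, 0, 0, 0, 0, 0])

```text
clock: 2.45
eef_pos: [564.3, 395.6, 94.7]
eef_rot: [3.141, -0.0, 1.358]
wrist_force: [-0.2, -0.0, 1.1]
finger_gap: 93.9
finger_force: 0.0
```

jog_arm(rows=[0, 0.1, -1.6, 0, 0, 0, 0, 0, 0, -1.6, 0, 0, 0, 0, 0, 0, -1.5, 0, 0, 0, 0, 0, 0, 0, 0, 0, 0, 0, 0, 0, 0, 0, 0, 0, 0, 0, 0, 0, 0, 0, 0, 1, 0, 0, 0, 0, 0, 0, 1, 0, 0, 0, 0, 0, 0, 1, 0, 0, 0, 0, 0, 0, 1, 0, 0, 0, 0, 0, 0, 1, 0, 0, 0, 0, 0, 0, 1, 0, 0, 0, 0, 0, 0, 1, 0, 0, 0, 0, 0, 0, 1], newtons=50)

```text
clock: 3.53
eef_pos: [565.1, 396.5, 46.4]
eef_rot: [-3.142, 0.0, 1.357]
wrist_force: [0.1, 0.3, -1.1]
finger_gap: 43.9
finger_force: 0.0
```

jog_arm(rows=[0, 0, 0, 0, 0, 0, 1, 0, 0, 0, 0, 0, 0, 1, 0, 0, 0, 0, 0, 0, 1, 0, 0, 0, 0, 0, 0, 1, 0, 0, 0, 0, 0, 0, 1, 0, 0, 0, 0, 0, 0, 1], newtons=50)

```text
clock: 4.03
eef_pos: [565.0, 396.5, 46.3]
eef_rot: [-3.141, 0.0, 1.357]
wrist_force: [0.0, -0.4, -1.1]
finger_gap: 17.5
finger_force: 50.0
```

jog_arm(rows=[0, 0, 4, 0, 0, 0, 1, 0, 0, 4, 0, 0, 0, 1, 0, 0, 4, 0, 0, 0, 1, -1.24, -0.87, 0, 0, 0, -0.1145, 1, -1.24, -0.87, 0, 0, 0, -0.1145, 1, -1.24, -0.87, 0, 0, 0, -0.1145, 1, -1.24, -0.87, 0, 0, 0, -0.1145, 1, -1.24, -0.87, 0, 0, 0, -0.1145, 1, -1.24, -0.87, 0, 0, 0, -0.1145, 1, -1.24, -0.87, 0, 0, 0, -0.1145, 1, -1.24, -0.87, 0, 0, 0, -0.1145, 1, -1.24, -0.87, 0, 0, 0, -0.1145, 1, -1.24, -0.87, 0, 0, 0, -0.1145, 1, -1.24, -0.87, 0, 0, 0, -0.1145, 1, -1.24, -0.87, 0, 0, 0, -0.1145, 1, 0, 0, 0, 0, 0, 0, 1, 0, 0, 0, 0, 0, 0, 1, 0, 0, 0, 0, 0, 0, 1])

```text
clock: 5.53
eef_pos: [416.8, 292.4, 166.6]
eef_rot: [-3.141, -0.001, -0.014]
wrist_force: [-0.1, 0.6, -0.8]
finger_gap: 18.1
finger_force: 50.0
```

```bash
python3 - <<'E'
from h import *
s=manip.read_state();print(s["clock"],s["eef_pos"],s["eef_rot"],s["joints"][5],s["finger_gap"],s["wrist_force"])
a=[]
for n in("side","scene","wrist"):
    p,d=manip.camera(n);m=manip.camera_model(n);cv2.imwrite(f"pics/{n}3.png",p);np.savez(f"pics/{n}3.npz",d=d,**m)
    x,y=proj([[416,291.6,115]],m)[0].astype(int);r=45 if n!="wrist" else 110
    print(n,x,y);c=p[max(0,y-r):y+r,max(0,x-r):x+r];a.append(cv2.resize(c,(266,266),interpolation=cv2.INTER_CUBIC))
cv2.imwrite("pics/c3.png",np.hstack(a))
E
```

```text
5.5333 [416.76721194 292.40401244 166.64968612] [-3.14130047e+00 -5.49469854e-04 -1.40693674e-02] 2.1247498867040164 18.12282639847053 [-0.05925022  0.60858945 -0.82815643]
side 324 231
scene 218 217
wrist 275 233
```

View pics/c3.png

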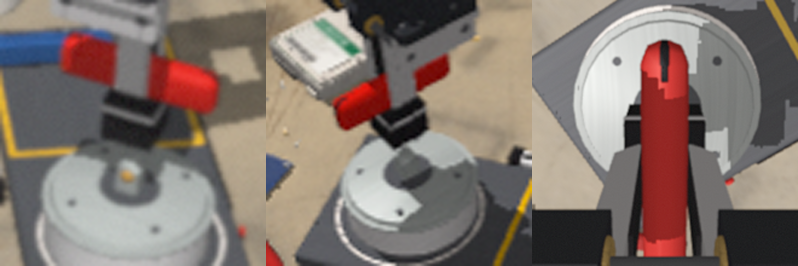

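In all three views the held handle hangs over the drive: side foot (133,115) above drive (127,185). Correct by about 0.9 mm and descend to the drive's taper.

jog_arm(rows=[-0.09, -0.08, -1, 0, 0, 0, 1, 0, 0, -1, 0, 0, 0, 1, 0, 0, -1, 0, 0, 0, 1, 0, 0, 0, 0, 0, 0, 1, 0, 0, -0.3, 0, 0, 0, 1, 0, 0, -0.3, 0, 0, 0, 1, 0, 0, 0, 0, 0, 0, 1])

```text
clock: 6.27
eef_pos: [415.3, 291.5, 130.1]
eef_rot: [-3.141, 0.0, -0.017]
wrist_force: [0.6, 2.4, -1.4]
finger_gap: 17.6
finger_force: 50.0
```

jog_arm(rows=[0, 0, -0.2, 0, 0, 0, 1, 0, 0, -0.2, 0, 0, 0, 1, 0, 0, -0.2, 0, 0, 0, 1, 0, 0, -0.2, 0, 0, 0, 1, 0, 0, -0.2, 0, 0, 0, 1, 0, 0, -0.2, 0, 0, 0, 1, 0, 0, 0, 0, 0, 0, 1])

```text
clock: 6.85
eef_pos: [415.0, 291.1, 117.7]
eef_rot: [3.141, 0.001, -0.017]
wrist_force: [-0.1, 2.4, -3.8]
finger_gap: 17.6
finger_force: 50.0
```

jog_arm(rows=[0, 0, -0.1, 0, 0, 0, 1, 0, 0, -0.1, 0, 0, 0, 1, 0, 0, 0, 0, 0, 0, 1])

```text
clock: 7.1
eef_pos: [415.3, 291.0, 116.2]
eef_rot: [3.141, 0.0, -0.017]
wrist_force: [0.4, 0.9, -1.8]
finger_gap: 17.5
finger_force: 50.0
```

jog_arm(rows=[0, 0, -0.1, 0, 0, 0, 1, 0, 0, -0.1, 0, 0, 0, 1, 0, 0, 0, 0, 0, 0, 1])

```text
clock: 7.35
eef_pos: [415.4, 291.2, 114.3]
eef_rot: [3.141, 0.0, -0.017]
wrist_force: [-0.4, 0.9, -0.7]
finger_gap: 17.4
finger_force: 50.0
```

jog_arm(rows=[0, 0, -0.1, 0, 0, 0, 1, 0, 0, 0, 0, 0, 0, 1])

```text
clock: 7.52
eef_pos: [415.5, 291.3, 114.2]
eef_rot: [-3.141, -0.0, -0.017]
wrist_force: [-3.3, -1.8, 7.6]
finger_gap: 17.5
finger_force: 50.0
```

jog_arm(rows=[0, 0, -0.1, 0, 0, 0, 1, 0, 0, 0, 0, 0, 0, 1])

```text
clock: 7.68
eef_pos: [415.6, 291.4, 114.2]
eef_rot: [-3.141, -0.001, -0.017]
wrist_force: [-6.9, -5.6, 20.0]
finger_gap: 17.6
finger_force: 50.0
```

Hard stop at TCP z 114.2, exactly the fully-home height. Relax the down-force and look at the numbers.

jog_arm(rows=[0, 0, 0.15, 0, 0, 0, 1, 0, 0, 0, 0, 0, 0, 1, 0, 0, 0, 0, 0, 0, 1])

```text
clock: 7.93
eef_pos: [415.5, 291.4, 114.2]
eef_rot: [-3.141, -0.001, -0.017]
wrist_force: [-1.1, -1.0, 5.5]
finger_gap: 17.6
finger_force: 50.0
```

```bash
python3 - <<'E'
from h import *
s=manip.read_state();print(s["clock"],s["eef_pos"],s["wrist_force"])
q=np.array([455.6,218.5]);a=np.radians(31.55);B=np.array([[np.cos(a),-np.sin(a)],[np.sin(a),np.cos(a)]])
for n in("side","scene"):
    p=cv2.imread(f"pics/{n}0.png");d=np.load(f"pics/{n}0.npy");W=cloud(d,manip.camera_model(n));h=cv2.cvtColor(p,cv2.COLOR_BGR2HSV)
    o=(d>0)&(h[...,0]>5)&(h[...,0]<18)&(h[...,1]>170)&(h[...,2]>150)&(np.hypot(W[...,0]-512,W[...,1]-126)<40)
    P=W[o];l=(P[:,:2]-q)@B;f=P[:,2]<42;print(n,"pad y front",np.median(l[f,1]) if f.any() else None,"top range",np.percentile(l[~f,1],[5,95]),"x",np.percentile(l[:,0],[2,98]))
p,d=manip.camera("side");m=manip.camera_model("side");W=cloud(d,m)
cv2.imwrite("pics/side4.png",p);x,y=proj([[416,291.6,90]],m)[0].astype(int)
cv2.imwrite("pics/c4.png",cv2.resize(p[y-60:y+60,x-60:x+60],(480,480),interpolation=cv2.INTER_CUBIC))
E
```

```text
7.9333 [415.52069558 291.35746398 114.22362884] [-1.10526534 -0.96212437  5.48296949]
side pad y front -107.47366990973018 top range [-111.06156614 -104.72984975] x [-18.05795907  20.77840779]
scene pad y front -109.93536149859338 top range [-110.30773878 -106.24387259] x [-20.49437832  18.90577628]
```

View pics/c4.png

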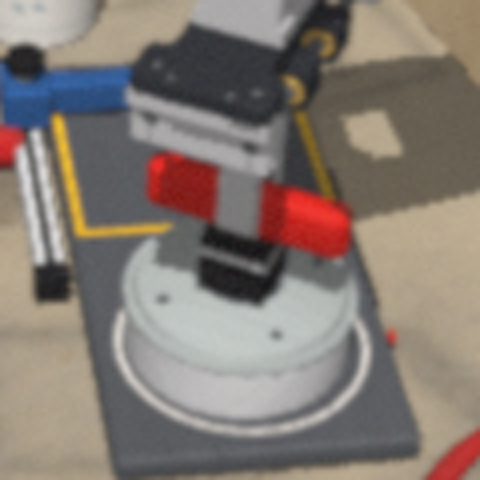

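The handle's foot sits flush on the lid at crop (240,280). The pad face is near y = −107, so contact is expected at pot y ≈ −47. Slide to about y = −29 first.

jog_arm(rows=[0.15, -0.25, 0.04, 0, 0, 0, 1, 0.28, -0.49, 0, 0, 0, 0, 1, 0.28, -0.49, 0, 0, 0, 0, 1, 0.28, -0.49, 0, 0, 0, 0, 1, 0.28, -0.49, 0, 0, 0, 0, 1, 0.28, -0.49, 0, 0, 0, 0, 1, 0.28, -0.49, 0, 0, 0, 0, 1, 0.28, -0.49, 0, 0, 0, 0, 1, 0.28, -0.49, 0, 0, 0, 0, 1, 0.28, -0.49, 0, 0, 0, 0, 1, 0.28, -0.49, 0, 0, 0, 0, 1, 0.28, -0.49, 0, 0, 0, 0, 1, 0.28, -0.49, 0, 0, 0, 0, 1, 0.28, -0.49, 0, 0, 0, 0, 1, 0.28, -0.49, 0, 0, 0, 0, 1, 0.28, -0.49, 0, 0, 0, 0, 1, 0.28, -0.49, 0, 0, 0, 0, 1, 0.28, -0.49, 0, 0, 0, 0, 1, 0.28, -0.49, 0, 0, 0, 0, 1, 0.28, -0.49, 0, 0, 0, 0, 1])

```text
clock: 9.65
eef_pos: [470.0, 195.8, 114.3]
eef_rot: [-3.14, 0.001, -0.017]
wrist_force: [-3.2, 5.4, 3.2]
finger_gap: 17.8
finger_force: 50.0
```

jog_arm(rows=[0, 0, 0, 0, 0, 0, 1, 0, 0, 0, 0, 0, 0, 1, 0, 0, 0, 0, 0, 0, 1])

```text
clock: 9.9
eef_pos: [470.1, 195.5, 114.2]
eef_rot: [3.141, -0.0, -0.017]
wrist_force: [2.1, -1.0, 0.1]
finger_gap: 17.3
finger_force: 50.0
```

```bash
python3 - <<'E'
from h import *
s=manip.read_state();print(s["clock"],s["eef_pos"],s["wrist_force"],s["moment"])
q=np.array([455.6,218.5]);a=np.radians(31.55);B=np.array([[np.cos(a),-np.sin(a)],[np.sin(a),np.cos(a)]])
print("tcp in plate",(s["eef_pos"][:2]-q)@B,"force in plate",s["wrist_force"][:2]@B)
p,d=manip.camera("side");m=manip.camera_model("side");W=cloud(d,m);X=s["eef_pos"][:2]
L=(d>0)&(abs(W[...,2]-67)<4)&(np.hypot(W[...,0]-X[0],W[...,1]-X[1])<70)
c,r=cv2.minEnclosingCircle(W[L][:,:2].astype(np.float32));print("lid",L.sum(),c,r,(np.array(c)-q)@B)
cv2.imwrite("pics/side5.png",p);x,y=proj([[X[0],X[1],60]],m)[0].astype(int)
cv2.imwrite("pics/c5.png",cv2.resize(p[y-70:y+70,x-70:x+70],(560,560),interpolation=cv2.INTER_CUBIC))
E
```

```text
9.9 [470.14111156 195.47805924 114.23585529] [ 2.0640988  -0.95160723  0.07504794] [-0.21810035  0.00900327  0.0452028 ]
tcp in plate [  0.34564445 -27.22745327] force in plate [ 1.26107043 -1.89096842]
lid 661 (468.0960998535156, 199.07215881347656) 55.04248046875 [  0.48350386 -23.09458267]
```

View pics/c5.png

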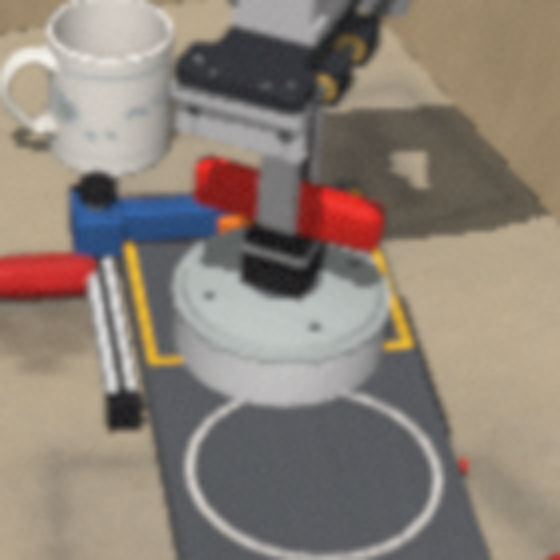

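The pot (crop 280,290) is flat in the lane with the handle seated and the pad ahead. Approaching the pad slowly.

jog_arm(rows=[0.13, -0.21, 0, 0, 0, 0, 1, 0.13, -0.21, 0, 0, 0, 0, 1, 0.13, -0.21, 0, 0, 0, 0, 1, 0.13, -0.21, 0, 0, 0, 0, 1, 0.13, -0.21, 0, 0, 0, 0, 1, 0.13, -0.21, 0, 0, 0, 0, 1, 0.05, -0.09, 0, 0, 0, 0, 1, 0.05, -0.09, 0, 0, 0, 0, 1])

```text
clock: 10.62
eef_pos: [478.6, 181.6, 114.3]
eef_rot: [-3.141, 0.001, -0.017]
wrist_force: [-2.2, 4.9, 1.5]
finger_gap: 17.7
finger_force: 50.0
```

jog_arm(rows=[0.05, -0.09, 0, 0, 0, 0, 1, 0.05, -0.09, 0, 0, 0, 0, 1, 0.05, -0.09, 0, 0, 0, 0, 1])

```text
clock: 10.87
eef_pos: [480.1, 179.0, 114.3]
eef_rot: [-3.141, 0.001, -0.017]
wrist_force: [-2.7, 5.2, 1.5]
finger_gap: 17.7
finger_force: 50.0
```

jog_arm(rows=[0.05, -0.09, 0, 0, 0, 0, 1, 0.05, -0.09, 0, 0, 0, 0, 1])

```text
clock: 11.03
eef_pos: [481.1, 177.2, 114.3]
eef_rot: [-3.141, 0.001, -0.017]
wrist_force: [-3.1, 5.5, 1.6]
finger_gap: 17.8
finger_force: 50.0
```

jog_arm(rows=[0.05, -0.09, 0, 0, 0, 0, 1, 0.05, -0.09, 0, 0, 0, 0, 1])

```text
clock: 11.2
eef_pos: [482.1, 175.5, 114.3]
eef_rot: [-3.141, 0.001, -0.017]
wrist_force: [-2.9, 6.8, 1.5]
finger_gap: 17.6
finger_force: 50.0
```

jog_arm(rows=[0.05, -0.09, 0, 0, 0, 0, 1])

```text
clock: 11.28
eef_pos: [482.5, 174.7, 114.3]
eef_rot: [-3.141, 0.001, -0.017]
wrist_force: [-3.2, 6.1, 2.1]
finger_gap: 17.4
finger_force: 50.0
```

jog_arm(rows=[0.05, -0.09, 0, 0, 0, 0, 1])

```text
clock: 11.37
eef_pos: [483.0, 173.8, 114.3]
eef_rot: [-3.14, 0.001, -0.017]
wrist_force: [-3.4, 7.8, 2.2]
finger_gap: 17.8
finger_force: 50.0
```

jog_arm(rows=[0.05, -0.09, 0, 0, 0, 0, 1])

```text
clock: 11.45
eef_pos: [483.5, 172.9, 114.3]
eef_rot: [-3.14, 0.001, -0.017]
wrist_force: [-4.4, 6.5, 2.2]
finger_gap: 17.3
finger_force: 50.0
```

jog_arm(rows=[0.04, -0.06, 0, 0, 0, 0, 1])

```text
clock: 11.53
eef_pos: [483.9, 172.3, 114.3]
eef_rot: [-3.14, 0.001, -0.017]
wrist_force: [-3.8, 7.5, 2.5]
finger_gap: 17.6
finger_force: 50.0
```

jog_arm(rows=[0, 0, 0, 0, 0, 0, 1])

```text
clock: 11.62
eef_pos: [484.0, 172.2, 114.3]
eef_rot: [-3.141, 0.001, -0.017]
wrist_force: [-1.8, 5.3, 1.6]
finger_gap: 17.9
finger_force: 50.0
```

jog_arm(rows=[0.05, -0.09, 0, 0, 0, 0, 1])

```text
clock: 11.7
eef_pos: [484.4, 171.6, 114.4]
eef_rot: [-3.14, 0.001, -0.017]
wrist_force: [-5.8, 11.9, 8.3]
finger_gap: 17.4
finger_force: 50.0
```

jog_arm(rows=[0.05, -0.09, 0, 0, 0, 0, 1])

```text
clock: 11.78
eef_pos: [484.7, 171.2, 114.6]
eef_rot: [-3.139, 0.001, -0.017]
wrist_force: [-8.2, 14.4, 7.7]
finger_gap: 17.7
finger_force: 50.0
```

jog_arm(rows=[0.04, -0.06, 0, 0, 0, 0, 1])

```text
clock: 11.87
eef_pos: [484.9, 171.0, 114.7]
eef_rot: [-3.138, 0.002, -0.017]
wrist_force: [-10.1, 15.3, 9.5]
finger_gap: 17.7
finger_force: 50.1
```

Rigid stop felt: the push jumps from 8 to 18 N and motion stalls. Relax the push and press lightly down.

jog_arm(rows=[-0.05, 0.08, 0, 0, 0, 0, 1, 0, 0, 0, 0, 0, 0, 1])

```text
clock: 12.03
eef_pos: [484.5, 171.5, 114.5]
eef_rot: [-3.139, 0.001, -0.017]
wrist_force: [-6.2, 10.6, 3.5]
finger_gap: 17.8
finger_force: 50.0
```

jog_arm(rows=[-0.04, 0.07, -0.08, 0, 0, 0, 1, 0, 0, 0, 0, 0, 0, 1])

```text
clock: 12.2
eef_pos: [484.4, 171.8, 114.3]
eef_rot: [-3.14, 0.0, -0.017]
wrist_force: [-7.7, 6.8, 10.6]
finger_gap: 17.6
finger_force: 50.0
```

jog_arm(rows=[-0.03, 0.04, 0.04, 0, 0, 0, 1, 0, 0, 0, 0, 0, 0, 1])

```text
clock: 12.37
eef_pos: [484.3, 171.8, 114.3]
eef_rot: [-3.141, 0.0, -0.017]
wrist_force: [-4.4, 5.1, 5.9]
finger_gap: 17.4
finger_force: 50.0
```

```bash
python3 - <<'E'
from h import *
s=manip.read_state();print(s["clock"],s["eef_pos"],s["wrist_force"],s["moment"])
q=np.array([455.6,218.5]);a=np.radians(31.55);B=np.array([[np.cos(a),-np.sin(a)],[np.sin(a),np.cos(a)]])
print("tcp in plate",(s["eef_pos"][:2]-q)@B,"force in plate",s["wrist_force"][:2]@B)
E
```

```text
12.3667 [484.2730029  171.82276821 114.2887288 ] [-4.38840434  5.08425227  5.87364836] [1.13544829 0.96660803 0.05296236]
tcp in plate [ 1.11622816e-02 -5.47805160e+01] force in plate [-1.07943087  6.62891716]
```

jog_arm(rows=[0, 0, 0, 0, 0, 0, 0.6, 0, 0, 0, 0, 0, 0, 0.6, 0, 0, 0, 0, 0, 0, 0.6, 0, 0, 0, 0, 0, 0, 0.6, 0, 0, 0, 0, 0, 0, 0.6, 0, 0, 0, 0, 0, 0, 0.6])

```text
clock: 12.87
eef_pos: [484.5, 171.1, 113.9]
eef_rot: [3.141, 0.0, -0.017]
wrist_force: [0.6, -0.9, 0.6]
finger_gap: 37.4
finger_force: 0.0
```

jog_arm(rows=[0, 0, 1, 0, 0, 0, 0.6, 0, 0, 2, 0, 0, 0, 0.6, 0, 0, 2, 0, 0, 0, 0.6, 0, 0, 2, 0, 0, 0, 0.6, 0, 0, 3, 0, 0, 0, 0.6, 0, 0, 0, 0, 0, 0, 0.6, 0, 0, 0, 0, 0, 0, 0.6])

```text
clock: 13.45
eef_pos: [485.0, 171.3, 215.8]
eef_rot: [-3.141, -0.003, -0.017]
wrist_force: [0.2, 0.7, 0.1]
finger_gap: 37.6
finger_force: 0.0
```

```bash
python3 - <<'E'
from h import *
s=manip.read_state();print(s["clock"],s["eef_pos"],s["wrist_force"],s["finger_gap"])
q=np.array([455.6,218.5]);a=np.radians(31.55);B=np.array([[np.cos(a),-np.sin(a)],[np.sin(a),np.cos(a)]])
I=[]
for n in("side","wrist"):
    p,d=manip.camera(n);m=manip.camera_model(n);W=cloud(d,m);X=np.array([484.3,171.8])
    R=np.hypot(W[...,0]-X[0],W[...,1]-X[1]);L=(d>0)&(abs(W[...,2]-67)<4)&(R<70)
    c,r=cv2.minEnclosingCircle(W[L][:,:2].astype(np.float32));P=W[L];f=np.linalg.lstsq(np.c_[P[:,:2]-X,np.ones(len(P))],P[:,2],rcond=None)[0]
    b=W[(d>0)&(R<62)&(W[...,2]>122)&(W[...,2]<145)];print(n,"lid",c,r,(np.array(c)-q)@B,"slope,z",f,"bar top",np.percentile(b[:,2],[50,95]),b.mean(0))
    x,y=proj([[*X,60]],m)[0].astype(int);k=70 if n=="side" else 150
    I.append(cv2.resize(p[max(0,y-k):y+k,max(0,x-k):x+k],(390,390),interpolation=cv2.INTER_CUBIC))
cv2.imwrite("pics/c6.png",np.hstack(I))
E
```

```text
13.45 [484.97211123 171.31830583 215.83631719] [0.17715536 0.71298403 0.05235578] 37.59202430519691
side lid (481.93170166015625, 175.44886779785156) 55.423946380615234 [ -0.0867277  -50.46534429] slope,z [ 3.15944817e-05 -5.15418054e-03  6.55715736e+01] bar top [128.90785344 132.37484706] [481.28536177 176.78807544 128.19928995]
wrist lid (482.1990661621094, 172.53936767578125) 54.899112701416016 [ -1.38125791 -53.08466983] slope,z [-1.57776009e-03  6.27309050e-04  6.51075729e+01] bar top [130.39660566 132.20802777] [486.94164745 171.68802674 129.9129764 ]
```

View pics/c6.png

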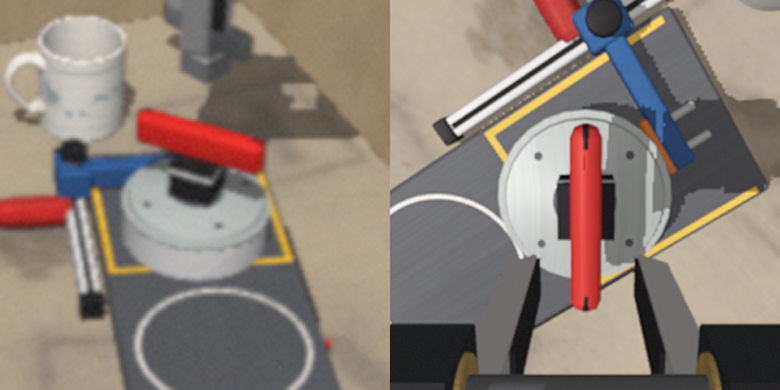

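The side and wrist views show the handle seated on the pot at wrist crop (585,210). The pot is flat against the pad with the stop's guide rods sticking out behind at (690,120), and the gripper is clear. The lid is level, x ≈ 0, y ≈ −54.6. That is about 6 mm past first contact and matches the rigid stop I felt. Handing in.

```bash
python3 -c "
from cell import manip
print(manip.sign_off())"
```

```text
the job is handed in; nothing more can be done
None
```

Job handed in at about 13.5 s of robot time, with no verdict returned: by my measurements the handle is fully home and left on the pot, the pot is flat in the lane against the stop with its pad pushed in (inferred from the hard stop felt), and the gripper is clear.

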